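# Clear the dispenser's safety lock

### The arm

A 6-joint arm with a two-finger parallel gripper is mounted at the origin on the work surface. World frame = base frame: x ahead of the robot, y to its left, z up, the work surface at z = 0. Lengths are in m, angles in rad, forces in N, time in s.
With the tool pointing down it reaches from about 0.425 to 0.95 m from the base axis. Payload 14.7 kg.
Tool frame: the origin (TCP) lies at the very end of the fingers, on their centre line; the grasp point (between the pads) lies 19 mm behind it; z points along the fingers, y is the line along which they close (so a half turn about z gives the same grasp; the last joint's range is limited). The gripper opens to 85 mm and grips with 20 to 120 N. Pads are 22 mm wide; open, the fingers measure 114 mm over their backs; the gripper's body (76 mm by 85 mm) begins 54 mm behind the grasp point. The pads swing forward as they close: fully open they stand 13 mm farther back than shut.
Start: joints at [-1.342, 0.48, 1.596, -0, 1.065, -0.047], TCP at [0.177, -0.625, 0.231] pointing down, gripper open.
Joint ranges: [-2.75, 2.75], [-0.82, 2.05], [0.23, 2.67], [-1.56, 4.7], [0.09, 2.69], [-2.92, 2.92]. Speed limits (rad/s): [1.89, 1.89, 2.39, 3.01, 3.01, 3.01].

### API

Orientations are given as a unit quaternion [w, x, y, z].
In Python, from plant import ctrl gives the robot as it stands.
- The arm moves only by the tool drive_tool, never from a script. Its argument "motion" is a list of rows, each an object of numbers: "x", "y", "z": the shift along the tool's x, y, z in units of 200 mm (1.0 is 200 mm); "roll": the turn about the tool's z in units of 180 degrees (1.0 is 180 degrees); "grip": the gripper's target within -1 to 1 (fully open at 1, half-way at 0, shut at -1). A call has 1 to 12 rows; each row is the pose to reach, as a shift and turn from the pose commanded when the call began, along the tool's axes at that moment, turning the shorter way round; what a row does not reach only later rows make up. A row lasts 1/12 s, in which the tool goes at most 41.7 mm and 7.16 degrees, less where a joint would pass 70% of its speed; a pose out of reach is approached as far as the arm can. A call with a number of a shift or a turn outside -1 to 1 is refused whole. A call with a gripper value outside its range is refused whole. The fingers move at their own pace and stop on an object; "force" is the grip in N (left out, the last holds). Time passes only in rows, so rows that repeat a pose let the fingers close. It gives the time, the measured TCP pose, the force, the opening and the grip force at its end, in the units of the state.
- ctrl.get_state(): the state, without advancing time (a new reading comes with each control period).
- ctrl.read_camera(name): name is "scene" or "top" or "wrist"; returns (picture, depth): 384x512x3 uint8, red, green, blue; 384x512 float32, m along the optical axis (not along the pixel's ray), 0 where there is no reading.
- ctrl.camera_params(name): a dict with "fx", "fy", "cx", "cy" (pixels), "R" (3x3) and "t" (3): a world point X has camera coordinates R X + t; the wrist camera has in their place "T_tool_cam" (4x4, takes a point from camera to tool coordinates, whose origin is the TCP and whose axes are the flange's). Camera axes: x right, y down, z forward; pixel columns grow to the right and rows downward; lengths in m; the calibration is good to about 2 mm. A picture is of the moment at which its call begins: read the wrist's pose just before it. camera_params takes no time and is no camera call.
- ctrl.sign_off(): hands the job in; it is judged then, once.
The state is a dict: "time_s": time; "joint_positions": joint angles; "qd": joint speeds; "effort": joint torques, N m; "tool_pos": TCP position; "ee_rot": TCP orientation; "contact_force": force on the tool from outside, world axes, zero at the start; "wrist_torque": the same for the moment, N m; "grip_width": opening from 0.0 (shut) to 1.0 (fully open); "gripper_force": force on a finger pad.
Only numpy, scipy, OpenCV 4.12 (cv2) and the standard library are available. Lean on these libraries where they do the work, as an engineer would, in place of code of your own. Each camera call takes 0.05 s, during which the arm holds its last target. There are 200 camera calls.

### The job

Clear the safety lock on the white control unit: press its two green keys all the way down together, one fingertip on each, hold both down for three seconds, then let both come up and afterwards press the blue key all the way down with a fingertip, let go and move clear. Do not push one green key down without the other, do not press the blue key while the green ones are down, and leave the red key alone. Pick nothing up, and leave the mugs, tin, strainer, coaster, spoon and jar where they stand.

Things in the scene. Friction and masses are not known exactly. Their poses are not given: they have to be found in the camera images.
- console: Fixed white plastic control unit, a flat box 150 mm (its x) by 190 mm (its y) and 45 mm high, standing on the bench. Origin: centre of its underside; x points from the side with the green keys to the side with the blue and red keys, z up. It stands anywhere ahead of the robot, turned up to 0.6 rad either way.
- green_left_top (a point): Centre of the top face of one green key, at rest 69 mm above the bench: a round cap 28 mm across that stands 12 mm out of a fixed round grey housing 44 mm across (4 mm out when pressed all the way). It lies at x = -33, y = +32 mm of the control unit. The point moves with the key.
- green_right_top (a point): The same on the other green key, at x = -33, y = -32 mm of the control unit: the two green keys' centres are 64 mm apart, leaving 36 mm between the caps.
- blue_key_top (a point): Centre of the top face of the blue key, the same size and height as the green ones. It stands at x = +35 mm and either y = +55 or y = -55 mm of the control unit, the red key taking the other place.
- red_key_top (a point): Centre of the top face of the red key, the same size and height; not to be pressed.
- green_left (a joint): How far the left (+y of the unit) green key is pressed straight down, in m: 0 at rest, 0.008 all the way down. It springs back when let go; about 4 N hold it all the way down, where it meets a rigid stop.
- green_right (a joint): How far the right (-y of the unit) green key is pressed straight down, in m: 0 at rest, 0.008 all the way down. It springs back when let go; about 4 N hold it all the way down, where it meets a rigid stop.
- blue_key (a joint): How far the blue key is pressed straight down, in m: 0 at rest, 0.008 all the way down. It springs back when let go; about 4 N hold it all the way down, where it meets a rigid stop.
- red_key (a joint): How far the red key is pressed straight down, in m: 0 at rest, 0.008 all the way down. It springs back when let go; about 4 N hold it all the way down, where it meets a rigid stop.
- mug_a: Loose glass mug, 78 mm across, 95 mm high, handle to its +y; origin at the centre of its underside. Leave it.
- mug_b: Second glass mug, the same. Leave it.
- tin: Loose round blue tin with a metal screw lid, 80 mm across, 93 mm high; origin at the centre of its underside. Leave it.
- strainer: Loose stainless basket strainer, 64 mm across with two small wings (88 mm over them), 58 mm high; origin at the centre of its underside. Leave it.
- coaster: Loose red plastic coaster, a disc 94 mm across, 6 mm thick; origin at the centre of its underside. Leave it.
- spoon: Loose steel spoon lying flat, 150 mm long along its x. Leave it.
- jar: Loose amber glass jar with a black lid, 66 mm across, 90 mm high; origin at the centre of its underside. Leave it.

How it is judged:
By the outcome, as a careful person would: the job done as asked, in the order asked, and still so for the second after the job is handed in, with the robot touching nothing.
It also fails if it takes over 42 s, if anything falls off the work surface, if the arm or the gripper's body presses on something with over 40 N, if the wrist force passes 120 N, or if a joint passes its speed limit or range.

## Working session

There is one attempt and no reset: what is moved stays moved. The work goes in short steps, Python scripts to look and compute and a tool call to move; the robot and the scene stay as the last step left them, time stands still between calls to the robot, and variables do not carry over. Pictures are saved under pics/ and viewed, at most 10 in all, crops included, and the job is handed in when it is done.

Besides the shell and the picture viewer there is one more tool, called after "Request:" as name(argument=value, ...) on one line, values as JSON. drive_tool: Moves the arm, as the interface text tells. Its arguments: {"type":"object","properties":{"motion":{"type":"array","items":{"type":"object","properties":{"x":{"type":"number","minimum":-1,"maximum":1},"y":{"type":"number","minimum":-1,"maximum":1},"z":{"type":"number","minimum":-1,"maximum":1},"roll":{"type":"number","minimum":-1,"maximum":1},"grip":{"type":"number"}}}},"force":{"type":"number"}},"required":["motion"]}

```bash
mkdir -p pics; python3 - <<'E'
from plant import ctrl
import cv2,numpy as np
s=ctrl.get_state();print(s)
for n in("top","scene"):
    p,d=ctrl.read_camera(n);cv2.imwrite(f"pics/{n}0.png",p[:,:,::-1]);np.savez(f"{n}0.npz",p=p,d=d)
    print(n,ctrl.camera_params(n))
print(ctrl.camera_params("wrist"))
E
```

```text
{'time_s': 0.0, 'joint_positions': array([-1.34159870e+00,  4.80843079e-01,  1.59682504e+00, -1.25153624e-05,
        1.06512642e+00, -4.65736779e-02]), 'qd': array([ 0.00105058, -0.00158171, -0.00118977, -0.00102103, -0.0005317 ,
       -0.00095771]), 'effort': array([ 7.63064891e-03, -9.50636673e+01, -4.30178368e+01,  5.72128301e-04,
        1.20754464e-02,  1.09970614e-05]), 'tool_pos': array([ 0.17693091, -0.62504591,  0.2306833 ]), 'ee_rot': array([-5.97939924e-04,  9.90508229e-01,  1.37452124e-01, -6.02469351e-05]), 'contact_force': array([ 0.24416069,  0.29647164, -0.63145988]), 'wrist_torque': array([ 0.02075326, -0.01505184, -0.0378733 ]), 'gripper_force': 0.0, 'grip_width': 0.9999318966766921}
top {'fx': 389.15758759096417, 'fy': 389.15758759096417, 'cx': 259.5062239676798, 'cy': 190.2166917715498, 'R': array([[ 0.02735892, -0.99954513, -0.01268972],
       [-0.99783992, -0.0265494 , -0.06008842],
       [ 0.05972418,  0.01430627, -0.99811239]]), 't': array([0.0443045 , 0.57023748, 0.84357378])}
scene {'fx': 383.1296614963239, 'fy': 383.1296614963239, 'cx': 258.08123310298737, 'cy': 188.03958099707825, 'R': array([[-7.20771057e-04,  9.99992169e-01, -3.89123016e-03],
       [ 5.29123586e-01, -2.92050936e-03, -8.48539746e-01],
       [-8.48544466e-01, -2.67054455e-03, -5.29117338e-01]]), 't': array([-0.04687597, -0.24436042,  1.46433585])}
{'fx': 326.80571488502983, 'fy': 326.80571488502983, 'cx': 253.8633190313476, 'cy': 190.46996711164687, 'T_tool_cam': array([[ 1.57168227e-04, -9.65564670e-01, -2.60163108e-01,
         6.53931955e-02],
       [ 9.99999987e-01,  1.62574581e-04,  7.37819446e-07,
        -3.86933714e-04],
       [ 4.15834958e-05, -2.60163104e-01,  9.65564683e-01,
        -1.43736490e-01],
       [ 0.00000000e+00,  0.00000000e+00,  0.00000000e+00,
         1.00000000e+00]])}
```

View pics/top0.png

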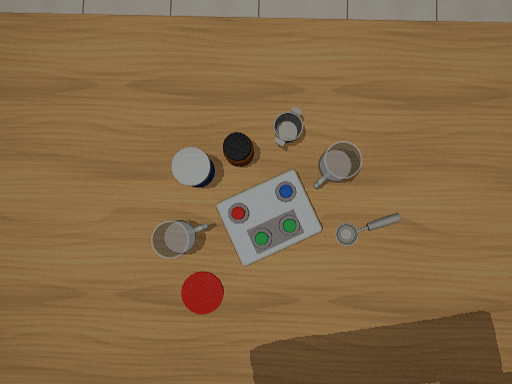

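```bash
cat > h.py <<'E'
import numpy as np,cv2
from scipy.spatial.transform import Rotation as Rn
def cents(p):
    h=cv2.cvtColor(p,cv2.COLOR_RGB2HSV);out={}
    for n,lo,hi in(("green",45,80),("blue",100,125),("red",-6,6)):
        H=h[:,:,0].astype(int);H=np.where(H>170,H-180,H)
        m=((H>=lo)&(H<=hi)&(h[:,:,1]>150)&(h[:,:,2]>60)).astype(np.uint8)
        k,_,st,c=cv2.connectedComponentsWithStats(m)
        out[n]=[(c[i],st[i,4]) for i in range(1,k) if st[i,4]>60]
    return out
def ray(px,P,R,t,z=.069):  # world = R c + t
    d=R@np.array([(px[0]-P['cx'])/P['fx'],(px[1]-P['cy'])/P['fy'],1]);return t+d*(z-t[2])/d[2]
def toolR(s): q=s['ee_rot'];return Rn.from_quat([q[1],q[2],q[3],q[0]]).as_matrix()
E
python3 - <<'E'
from h import *
from plant import ctrl
for n in("top","scene"):
    f=np.load(n+"0.npz");P=ctrl.camera_params(n);R=P['R'].T;t=-R@P['t']
    for k,v in cents(f['p']).items():
        for c,a in v:
            dd=f['d'][int(round(c[1])),int(round(c[0]))]
            q=R@(dd*np.array([(c[0]-P['cx'])/P['fx'],(c[1]-P['cy'])/P['fy'],1]))+t
            print(n,k,c.round(1),a,ray(c,P,R,t).round(4),"depth",q.round(4))
s=ctrl.get_state();print(toolR(s).round(3))
E
```

```text
top green [289.1 225.1] 129 [ 0.4951 -0.0041  0.069 ] depth [ 0.4952 -0.0041  0.0691]
top green [261.2 237.8] 127 [0.4675 0.0528 0.069 ] depth [0.4677 0.0528 0.071 ]
top blue [285.5 190.7] 124 [0.5661 0.005  0.069 ] depth [0.5661 0.005  0.0686]
top red [237.7 212.6] 130 [0.5181 0.1029 0.069 ] depth [0.5181 0.1029 0.0702]
top red [201.9 292.4] 1405 [0.3527 0.1713 0.069 ] depth [0.3396 0.1812 0.0048]
scene red [299.8 165.5] 283 [0.4578 0.1607 0.069 ] depth [0.3365 0.1754 0.0029]
[[ 0.962  0.272 -0.   ]
 [ 0.272 -0.962  0.001]
 [ 0.    -0.001 -1.   ]]
```

Request:
drive_tool(motion=[{"x": 1, "y": -0.9, "grip": 0.18}, {"x": 1, "y": -0.9, "grip": 0.18}, {"x": 1, "y": -0.9, "grip": 0.18}, {"x": 1, "y": -0.9, "grip": 0.18}, {"x": 1, "y": -0.9, "grip": 0.18}, {"x": 1, "y": -0.9, "grip": 0.18}, {"x": 1, "y": -0.9, "grip": 0.18}, {"x": 1, "y": -0.9, "grip": 0.18}])

```text
invalid input
```

Request:
drive_tool(motion=[{"x": 1, "y": -0.9, "grip": 0.18}, {"x": 1, "y": -0.9, "grip": 0.18}, {"x": 1, "y": -0.9, "grip": 0.18}, {"x": 1, "y": -0.9, "grip": 0.18}, {"x": 1, "y": -0.9, "grip": 0.18}, {"x": 1, "y": -0.9, "grip": 0.18}, {"x": 1, "y": -0.9, "grip": 0.18}, {"x": 1, "y": -0.9, "grip": 0.18}])

```text
invalid input
```

Request:
drive_tool(motion=[{"x": 0.345, "y": -0.91, "z": 0.3, "roll": -0.057, "grip": 0.18}, {"x": 0.345, "y": -0.91, "z": 0.3, "roll": -0.057, "grip": 0.18}, {"x": 0.345, "y": -0.91, "z": 0.3, "roll": -0.057, "grip": 0.18}, {"x": 0.345, "y": -0.91, "z": 0.3, "roll": -0.057, "grip": 0.18}, {"x": 0.345, "y": -0.91, "z": 0.3, "roll": -0.057, "grip": 0.18}, {"x": 0.345, "y": -0.91, "z": 0.3, "roll": -0.057, "grip": 0.18}, {"x": 0.345, "y": -0.91, "z": 0.3, "roll": -0.057, "grip": 0.18}, {"x": 0.345, "y": -0.91, "z": 0.3, "roll": -0.057, "grip": 0.18}])

```text
time_s: 0.77
tool_pos: [0.1942, -0.4321, 0.1716]
ee_rot: [0.0, 0.974, 0.226, 0.0]
contact_force: [-0.4, 0.1, 0.7]
grip_width: 0.59
gripper_force: 0.0
```

```bash
cat > look.py <<'E'
from h import *
from plant import ctrl
import sys
s=ctrl.get_state();p,d=ctrl.read_camera("wrist");cv2.imwrite(f"pics/{sys.argv[1]}.png",p[:,:,::-1])
P=ctrl.camera_params("wrist");T=P['T_tool_cam'];Rt=toolR(s);R=Rt@T[:3,:3];t=Rt@T[:3,3]+s['tool_pos']
print(s['time_s'],s['tool_pos'],s['grip_width'],s['contact_force'],Rt.round(3)[:,:2].tolist())
for k,v in cents(p).items():
    for c,a in v:
        if a<300: continue
        w=ray(c,P,R,t);print(k,c.round(1),a,w.round(4),"tool units",(Rt.T@(w-s['tool_pos'])/.2).round(4))
E
python3 look.py w1
```

```text
0.7667 [ 0.1941556  -0.43212903  0.17157608] 0.5900059067430685 [-0.38898202  0.07416539  0.66082567] [[0.898, 0.44], [0.44, -0.898], [-0.0, 0.001]]
```

View pics/w1.png

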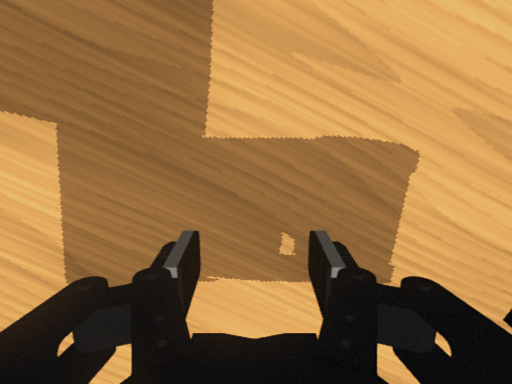

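The wrist view shows only bare bench between the fingers (tips at about (195,235) and (315,235)). The first two moves were refused, probably because I used the value 1, so I'm replanning from this pose.

Request:
drive_tool(motion=[{"x": 0.98, "y": -0.3, "grip": 0.18}, {"x": 0.98, "y": -0.3, "grip": 0.18}, {"x": 0.98, "y": -0.3, "grip": 0.18}, {"x": 0.98, "y": -0.3, "grip": 0.18}, {"x": 0.98, "y": -0.3, "grip": 0.18}, {"x": 0.98, "y": -0.3, "grip": 0.18}])

```text
invalid input
```

Request:
drive_tool(motion=[{"x": 0.98, "y": -0.3, "z": 0.0, "roll": 0.0, "grip": 0.18}, {"x": 0.98, "y": -0.3, "z": 0.0, "roll": 0.0, "grip": 0.18}, {"x": 0.98, "y": -0.3, "z": 0.0, "roll": 0.0, "grip": 0.18}, {"x": 0.98, "y": -0.3, "z": 0.0, "roll": 0.0, "grip": 0.18}, {"x": 0.98, "y": -0.3, "z": 0.0, "roll": 0.0, "grip": 0.18}, {"x": 0.98, "y": -0.3, "z": 0.0, "roll": 0.0, "grip": 0.18}])

```text
time_s: 1.32
tool_pos: [0.348, -0.2889, 0.1716]
ee_rot: [0.0, 0.974, 0.227, 0.001]
contact_force: [-0.6, 0.1, -0.2]
grip_width: 0.588
gripper_force: 0.0
```

All five fields are needed in each row.

Request:
drive_tool(motion=[{"x": 0.98, "y": -0.6, "z": 0.0, "roll": 0.0, "grip": 0.18}, {"x": 0.98, "y": -0.6, "z": 0.0, "roll": 0.0, "grip": 0.18}, {"x": 0.98, "y": -0.6, "z": 0.0, "roll": 0.0, "grip": 0.18}, {"x": 0.98, "y": -0.6, "z": 0.0, "roll": 0.0, "grip": 0.18}, {"x": 0.98, "y": -0.6, "z": 0.0, "roll": 0.0, "grip": 0.18}, {"x": 0.98, "y": -0.6, "z": 0.0, "roll": 0.0, "grip": 0.18}, {"x": 0.98, "y": -0.6, "z": 0.0, "roll": 0.0, "grip": 0.18}])

```text
time_s: 1.9
tool_pos: [0.4703, -0.0952, 0.1716]
ee_rot: [0.0, 0.974, 0.227, 0.001]
contact_force: [-0.2, 0.1, 0.5]
grip_width: 0.592
gripper_force: 0.0
```

Request:
drive_tool(motion=[{"x": 0.3, "y": -0.53, "z": 0.0, "roll": 0.0, "grip": 0.18}, {"x": 0.3, "y": -0.53, "z": 0.0, "roll": 0.0, "grip": 0.18}, {"x": 0.3, "y": -0.53, "z": 0.0, "roll": 0.0, "grip": 0.18}, {"x": 0.3, "y": -0.53, "z": 0.0, "roll": 0.0, "grip": 0.18}, {"x": 0.3, "y": -0.53, "z": 0.0, "roll": 0.0, "grip": 0.18}])

```text
time_s: 2.32
tool_pos: [0.4751, 0.025, 0.1714]
ee_rot: [0.0, 0.974, 0.227, 0.0]
contact_force: [0.1, -1.5, 1.3]
grip_width: 0.589
gripper_force: 0.0
```

```bash
python3 look.py w2
```

```text
2.3167 [0.47509786 0.02495376 0.17140907] 0.5893130337469938 [ 0.09956235 -1.49002202  1.33141504] [[0.897, 0.442], [0.442, -0.897], [0.001, 0.0]]
green [216.5 181.5] 824 [0.4679 0.0541 0.069 ] tool units [ 0.0316 -0.1469  0.512 ]
green [298.9 182.5] 840 [ 0.4954 -0.0035  0.069 ] tool units [0.0277 0.1722 0.5121]
blue [334.1  90.9] 1072 [0.5665 0.006  0.069 ] tool units [0.3675 0.2869 0.5123]
red [182.6  90.6] 1154 [0.5184 0.104  0.069 ] tool units [ 0.3684 -0.259   0.5121]
red [ 54.8 221.4] 6480 [0.3808 0.1565 0.069 ] tool units [-0.1323 -0.7986  0.5117]
```

View pics/w2.png

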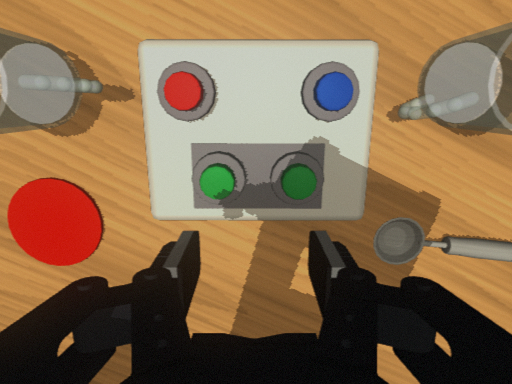

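The wrist view shows both green caps at (216,181) and (299,182), red at (183,91) and blue at (334,91), and the gripper is square to the unit. The heights and spacings match the given sizes. I'll centre over the green keys, open slightly and descend to just above them.

Request:
drive_tool(motion=[{"x": 0.03, "y": 0.013, "z": 0.15, "roll": 0.0, "grip": 0.3}, {"x": 0.03, "y": 0.013, "z": 0.3, "roll": 0.0, "grip": 0.3}, {"x": 0.03, "y": 0.013, "z": 0.4, "roll": 0.0, "grip": 0.3}, {"x": 0.03, "y": 0.013, "z": 0.46, "roll": 0.0, "grip": 0.3}, {"x": 0.03, "y": 0.013, "z": 0.46, "roll": 0.0, "grip": 0.3}, {"x": 0.03, "y": 0.013, "z": 0.46, "roll": 0.0, "grip": 0.3}])

```text
time_s: 2.87
tool_pos: [0.4808, 0.0229, 0.079]
ee_rot: [-0.0, 0.974, 0.225, -0.001]
contact_force: [0.2, -0.2, 0.1]
grip_width: 0.654
gripper_force: 0.0
```

```bash
python3 look.py w3
```

```text
2.8667 [0.48076819 0.022858   0.07904259] 0.6535578294324599 [ 0.1911305  -0.167645    0.07513113] [[0.899, 0.438], [0.438, -0.899], [-0.001, -0.0]]
green [191.3 228.6] 1370 [0.4705 0.0534 0.069 ] tool units [ 0.0208 -0.1597  0.0503]
green [311.2 229.6] 1476 [ 0.4964 -0.0011  0.069 ] tool units [0.0181 0.1422 0.0501]
blue [371.9  92.6] 2784 [0.5665 0.006  0.069 ] tool units [0.3487 0.2637 0.0497]
red [131.8  93.5] 3165 [0.5188 0.1031 0.069 ] tool units [ 0.3467 -0.2777  0.05  ]
red [ 17.5 274.9] 3259 [0.4067 0.1251 0.069 ] tool units [-0.1091 -0.6216  0.0506]
```

View pics/w3.png

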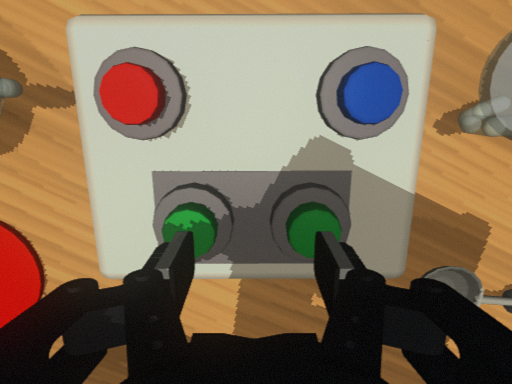

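The tips are over both green caps, the left at about (180,235) and the right at about (328,235). Now I'll press in small steps while watching the force.

Request:
drive_tool(motion=[{"x": 0.006, "y": -0.006, "z": 0.02, "roll": 0.0, "grip": 0.3}, {"x": 0.006, "y": -0.006, "z": 0.04, "roll": 0.0, "grip": 0.3}, {"x": 0.006, "y": -0.006, "z": 0.06, "roll": 0.0, "grip": 0.3}, {"x": 0.006, "y": -0.006, "z": 0.08, "roll": 0.0, "grip": 0.3}, {"x": 0.006, "y": -0.006, "z": 0.08, "roll": 0.0, "grip": 0.3}])

```text
time_s: 3.33
tool_pos: [0.4815, 0.0259, 0.0629]
ee_rot: [0.0, 0.974, 0.226, 0.0]
contact_force: [1.1, 0.2, 3.3]
grip_width: 0.647
gripper_force: 1.7
```

Request:
drive_tool(motion=[{"x": 0.0, "y": 0.0, "z": 0.015, "roll": 0.0, "grip": 0.3}, {"x": 0.0, "y": 0.0, "z": 0.03, "roll": 0.0, "grip": 0.3}, {"x": 0.0, "y": 0.0, "z": 0.03, "roll": 0.0, "grip": 0.3}])

```text
time_s: 3.58
tool_pos: [0.4816, 0.0259, 0.0571]
ee_rot: [0.0, 0.974, 0.226, 0.0]
contact_force: [1.3, -1.3, 7.8]
grip_width: 0.647
gripper_force: 3.7
```

Request:
drive_tool(motion=[{"x": 0.0, "y": 0.0, "z": 0.007, "roll": 0.0, "grip": 0.3}, {"x": 0.0, "y": 0.0, "z": 0.007, "roll": 0.0, "grip": 0.3}, {"x": 0.0, "y": 0.0, "z": 0.007, "roll": 0.0, "grip": 0.3}])

```text
time_s: 3.83
tool_pos: [0.4816, 0.0259, 0.0567]
ee_rot: [0.0, 0.974, 0.226, 0.0]
contact_force: [-3.6, -0.9, 24.5]
grip_width: 0.654
gripper_force: 12.4
```

```bash
python3 - <<'E'
from h import *
from plant import ctrl
s=ctrl.get_state();R=toolR(s);print(R.T@s['wrist_torque'],R.T@s['contact_force'],s['tool_pos'],R[2])
p,d=ctrl.read_camera("wrist");cv2.imwrite("pics/w4.png",cv2.resize(p[150:300,110:400,::-1],None,fx=2.7,fy=2.7))
E
```

```text
[ 0.15810788 -0.65372331 -0.00709305] [ -3.57874193  -0.76108254 -24.51595248] [0.48161416 0.0259237  0.05666214] [ 7.88541538e-04  4.30200314e-04 -9.99999597e-01]
```

View pics/w4.png

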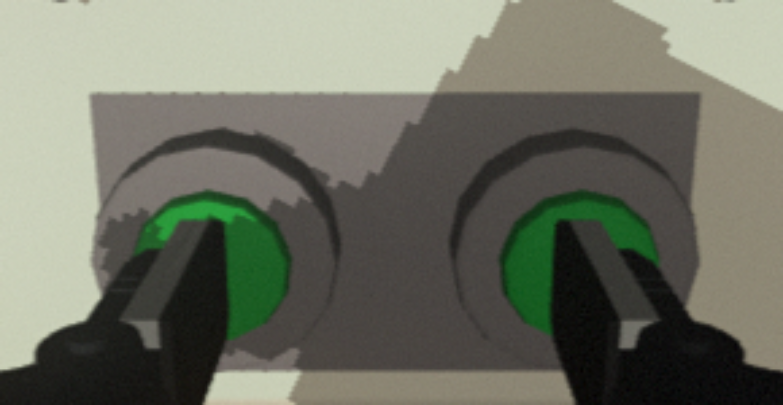

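Both caps sit evenly low in their housings, with one tip on each, left at about (200,225) and right at about (575,225) in the crop. The load is 24 N with a small imbalance, so about 10 N or more is on each key and both are on their stops. I'll hold for over 3 s.

Request:
drive_tool(motion=[{"x": 0.0, "y": 0.0, "z": 0.001, "roll": 0.0, "grip": 0.3}, {"x": 0.0, "y": 0.0, "z": 0.001, "roll": 0.0, "grip": 0.3}, {"x": 0.0, "y": 0.0, "z": 0.001, "roll": 0.0, "grip": 0.3}, {"x": 0.0, "y": 0.0, "z": 0.001, "roll": 0.0, "grip": 0.3}, {"x": 0.0, "y": 0.0, "z": 0.001, "roll": 0.0, "grip": 0.3}, {"x": 0.0, "y": 0.0, "z": 0.001, "roll": 0.0, "grip": 0.3}, {"x": 0.0, "y": 0.0, "z": 0.001, "roll": 0.0, "grip": 0.3}, {"x": 0.0, "y": 0.0, "z": 0.001, "roll": 0.0, "grip": 0.3}, {"x": 0.0, "y": 0.0, "z": 0.001, "roll": 0.0, "grip": 0.3}, {"x": 0.0, "y": 0.0, "z": 0.001, "roll": 0.0, "grip": 0.3}, {"x": 0.0, "y": 0.0, "z": 0.001, "roll": 0.0, "grip": 0.3}, {"x": 0.0, "y": 0.0, "z": 0.001, "roll": 0.0, "grip": 0.3}])

```text
time_s: 4.88
tool_pos: [0.4817, 0.0259, 0.0566]
ee_rot: [0.0, 0.974, 0.226, 0.001]
contact_force: [-4.9, -0.8, 28.0]
grip_width: 0.647
gripper_force: 14.5
```

Request:
drive_tool(motion=[{"x": 0.0, "y": 0.0, "z": 0.0, "roll": 0.0, "grip": 0.3}, {"x": 0.0, "y": 0.0, "z": 0.0, "roll": 0.0, "grip": 0.3}, {"x": 0.0, "y": 0.0, "z": 0.0, "roll": 0.0, "grip": 0.3}, {"x": 0.0, "y": 0.0, "z": 0.0, "roll": 0.0, "grip": 0.3}, {"x": 0.0, "y": 0.0, "z": 0.0, "roll": 0.0, "grip": 0.3}, {"x": 0.0, "y": 0.0, "z": 0.0, "roll": 0.0, "grip": 0.3}, {"x": 0.0, "y": 0.0, "z": 0.0, "roll": 0.0, "grip": 0.3}, {"x": 0.0, "y": 0.0, "z": 0.0, "roll": 0.0, "grip": 0.3}, {"x": 0.0, "y": 0.0, "z": 0.0, "roll": 0.0, "grip": 0.3}, {"x": 0.0, "y": 0.0, "z": 0.0, "roll": 0.0, "grip": 0.3}, {"x": 0.0, "y": 0.0, "z": 0.0, "roll": 0.0, "grip": 0.3}, {"x": 0.0, "y": 0.0, "z": 0.0, "roll": 0.0, "grip": 0.3}])

```text
time_s: 5.88
tool_pos: [0.4817, 0.0259, 0.0566]
ee_rot: [0.0, 0.974, 0.226, 0.001]
contact_force: [-3.7, -0.2, 28.0]
grip_width: 0.652
gripper_force: 14.5
```

Request:
drive_tool(motion=[{"x": 0.0, "y": 0.0, "z": 0.0, "roll": 0.0, "grip": 0.3}, {"x": 0.0, "y": 0.0, "z": 0.0, "roll": 0.0, "grip": 0.3}, {"x": 0.0, "y": 0.0, "z": 0.0, "roll": 0.0, "grip": 0.3}, {"x": 0.0, "y": 0.0, "z": 0.0, "roll": 0.0, "grip": 0.3}, {"x": 0.0, "y": 0.0, "z": 0.0, "roll": 0.0, "grip": 0.3}, {"x": 0.0, "y": 0.0, "z": 0.0, "roll": 0.0, "grip": 0.3}, {"x": 0.0, "y": 0.0, "z": 0.0, "roll": 0.0, "grip": 0.3}, {"x": 0.0, "y": 0.0, "z": 0.0, "roll": 0.0, "grip": 0.3}, {"x": 0.0, "y": 0.0, "z": 0.0, "roll": 0.0, "grip": 0.3}, {"x": 0.0, "y": 0.0, "z": 0.0, "roll": 0.0, "grip": 0.3}, {"x": 0.0, "y": 0.0, "z": 0.0, "roll": 0.0, "grip": 0.3}, {"x": 0.0, "y": 0.0, "z": 0.0, "roll": 0.0, "grip": 0.3}])

```text
time_s: 6.88
tool_pos: [0.4817, 0.0259, 0.0566]
ee_rot: [0.0, 0.974, 0.226, 0.001]
contact_force: [-3.8, -2.0, 28.3]
grip_width: 0.652
gripper_force: 14.5
```

Request:
drive_tool(motion=[{"x": 0.0, "y": 0.0, "z": 0.0, "roll": 0.0, "grip": 0.3}, {"x": 0.0, "y": 0.0, "z": 0.0, "roll": 0.0, "grip": 0.3}, {"x": 0.0, "y": 0.0, "z": 0.0, "roll": 0.0, "grip": 0.3}, {"x": 0.0, "y": 0.0, "z": 0.0, "roll": 0.0, "grip": 0.3}, {"x": 0.0, "y": 0.0, "z": 0.0, "roll": 0.0, "grip": 0.3}])

```text
time_s: 7.3
tool_pos: [0.4816, 0.0259, 0.0566]
ee_rot: [0.0, 0.974, 0.226, 0.001]
contact_force: [-5.0, -1.5, 29.0]
grip_width: 0.649
gripper_force: 14.5
```

Request:
drive_tool(motion=[{"x": 0.0, "y": 0.0, "z": -0.1, "roll": 0.0, "grip": 0.3}, {"x": 0.0, "y": 0.0, "z": -0.3, "roll": 0.0, "grip": 0.3}, {"x": 0.0, "y": 0.0, "z": -0.3, "roll": 0.0, "grip": 0.3}, {"x": 0.339, "y": 0.275, "z": -0.3, "roll": 0.0, "grip": -0.99}, {"x": 0.339, "y": 0.275, "z": -0.3, "roll": 0.0, "grip": -0.99}, {"x": 0.339, "y": 0.275, "z": -0.3, "roll": 0.0, "grip": -0.99}, {"x": 0.339, "y": 0.275, "z": -0.2, "roll": 0.0, "grip": -0.99}, {"x": 0.339, "y": 0.275, "z": -0.2, "roll": 0.0, "grip": -0.99}, {"x": 0.339, "y": 0.275, "z": -0.2, "roll": 0.0, "grip": -0.99}, {"x": 0.339, "y": 0.275, "z": -0.2, "roll": 0.0, "grip": -0.99}])

```text
time_s: 8.13
tool_pos: [0.5658, 0.0064, 0.0959]
ee_rot: [-0.0, 0.974, 0.226, -0.0]
contact_force: [-0.5, 0.2, 0.1]
grip_width: 0.011
gripper_force: 0.0
```

```bash
python3 look.py w5
```

```text
8.1333 [0.5657938  0.00642196 0.09585633] 0.010957155512184322 [-0.54735144  0.2410001   0.10304466] [[0.898, 0.44], [0.44, -0.898], [-0.001, -0.0]]
blue [257.3 217.3] 1129 [0.5701 0.0069 0.069 ] tool units [0.0206 0.0073 0.1343]
red [ 63.3 220.6] 2175 [0.5211 0.1027 0.069 ] tool units [ 0.0108 -0.5307  0.1345]
```

View pics/w5.png

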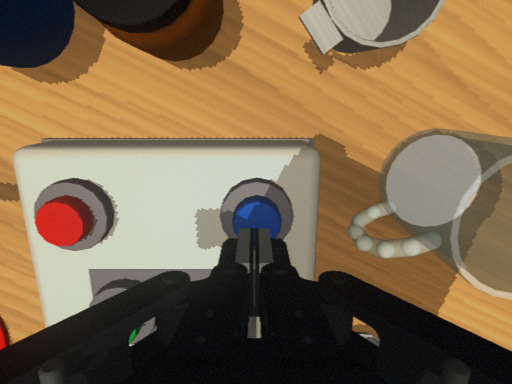

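The shut fingertips at (255,235) are over the blue cap at (257,217). The greens are released and the red key is well clear. Now I'll press blue.

Request:
drive_tool(motion=[{"x": 0.004, "y": 0.003, "z": 0.05, "roll": 0.0, "grip": -0.99}, {"x": 0.004, "y": 0.003, "z": 0.1, "roll": 0.0, "grip": -0.99}, {"x": 0.004, "y": 0.003, "z": 0.13, "roll": 0.0, "grip": -0.99}, {"x": 0.004, "y": 0.003, "z": 0.15, "roll": 0.0, "grip": -0.99}, {"x": 0.004, "y": 0.003, "z": 0.165, "roll": 0.0, "grip": -0.99}, {"x": 0.004, "y": 0.003, "z": 0.165, "roll": 0.0, "grip": -0.99}])

```text
time_s: 8.68
tool_pos: [0.5669, 0.0061, 0.062]
ee_rot: [-0.0, 0.974, 0.225, -0.001]
contact_force: [-2.3, 0.4, 2.9]
grip_width: 0.004
gripper_force: 1.7
```

Request:
drive_tool(motion=[{"x": 0.0, "y": 0.0, "z": 0.006, "roll": 0.0, "grip": -0.99}, {"x": 0.0, "y": 0.0, "z": 0.01, "roll": 0.0, "grip": -0.99}, {"x": 0.0, "y": 0.0, "z": 0.01, "roll": 0.0, "grip": -0.99}])

```text
time_s: 8.93
tool_pos: [0.5671, 0.0061, 0.061]
ee_rot: [-0.0, 0.974, 0.225, -0.0]
contact_force: [-4.2, -0.1, 7.0]
grip_width: 0.007
gripper_force: 3.6
```

Request:
drive_tool(motion=[{"x": 0.0, "y": 0.0, "z": 0.003, "roll": 0.0, "grip": -0.99}, {"x": 0.0, "y": 0.0, "z": 0.003, "roll": 0.0, "grip": -0.99}, {"x": 0.0, "y": 0.0, "z": 0.003, "roll": 0.0, "grip": -0.99}, {"x": 0.0, "y": 0.0, "z": 0.003, "roll": 0.0, "grip": -0.99}])

```text
time_s: 9.27
tool_pos: [0.5672, 0.0061, 0.0608]
ee_rot: [0.0, 0.974, 0.225, 0.0]
contact_force: [-7.6, 0.5, 14.7]
grip_width: 0.005
gripper_force: 7.5
```

The force climbed to 14.7 N with almost no travel, so blue is on its stop. I'll release and move clear.

Request:
drive_tool(motion=[{"x": 0.0, "y": 0.0, "z": -0.1, "roll": 0.0, "grip": -0.99}, {"x": 0.0, "y": 0.0, "z": -0.3, "roll": 0.0, "grip": -0.99}, {"x": 0.0, "y": 0.0, "z": -0.5, "roll": 0.0, "grip": -0.99}, {"x": 0.0, "y": 0.0, "z": -0.7, "roll": 0.0, "grip": -0.99}, {"x": 0.0, "y": 0.0, "z": -0.7, "roll": 0.0, "grip": -0.99}, {"x": 0.0, "y": 0.0, "z": -0.7, "roll": 0.0, "grip": -0.99}, {"x": 0.0, "y": 0.0, "z": -0.7, "roll": 0.0, "grip": -0.99}, {"x": 0.0, "y": 0.0, "z": -0.7, "roll": 0.0, "grip": -0.99}])

```text
time_s: 9.93
tool_pos: [0.5667, 0.0061, 0.1991]
ee_rot: [-0.0, 0.974, 0.225, -0.001]
contact_force: [-0.4, 0.4, -0.8]
grip_width: 0.004
gripper_force: 0.0
```

```bash
python3 look.py w6
```

```text
9.9333 [0.56665782 0.00608705 0.19905515] 0.004180806562711236 [-0.40491259  0.38833984 -0.8354519 ] [[0.898, 0.439], [0.439, -0.898], [-0.001, -0.001]]
green [160.3 253.3] 578 [0.4676 0.0536 0.069 ] tool units [-0.3398 -0.4305  0.6511]
blue [255.  180.7] 685 [0.567  0.0058 0.069 ] tool units [0.002  0.0027 0.6503]
red [128.4 180.1] 810 [0.5196 0.1039 0.069 ] tool units [ 0.0045 -0.542   0.6507]
red [ 33.3 273.9] 4422 [0.3959 0.1522 0.069 ] tool units [-0.4448 -1.0309  0.6517]
```

View pics/w6.png

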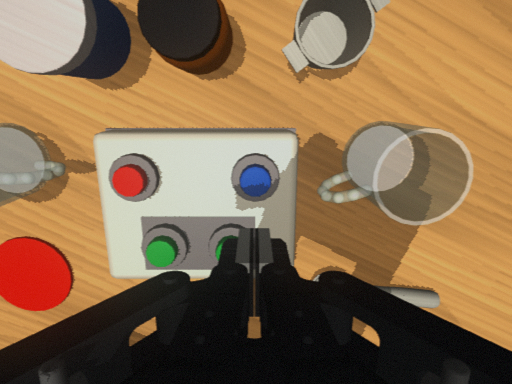

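The visible keys are up: blue at (255,181), red at (128,180) and the left green at (160,253). The right green is partly behind the gripper. The other objects look undisturbed, the arm is clear, and I'm handing in.

```bash
python3 -c "
from plant import ctrl
print(ctrl.sign_off())"
```

```text
the job is handed in; nothing more can be done
None
```

I pressed both green keys down together, held them about 3.5 s and released them, then pressed blue to its stop and let go; red and the loose objects were left alone, and the job is handed in at about 10 s with the arm clear.

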